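Assemble a membrane filter holder on the vacuum manifold

ROBOT

A 7-joint arm with a two-finger parallel gripper is mounted at the origin on the work surface. World frame = base frame: x ahead of the robot, y to its left, z up, the work surface at z = 0. Lengths are in m, angles in rad, forces in N, time in s.
With the tool pointing down it reaches from about 0.425 to 0.95 m from the base axis. Payload 4.7 kg.
Tool frame: the origin (TCP) lies between the finger pads; the fingertips stand 25 mm ahead of it and the grasp point (between the pads) lies 6 mm ahead of it; x points along the fingers, z is the direction in which the jaws open and shut, and the axes are right-handed (so a half turn about x gives the same grasp; the last joint's range is limited). The gripper opens to 85 mm and grips with 20 to 120 N. Pads are 22 mm wide; open, the fingers measure 114 mm over their backs; the gripper's body (76 mm by 85 mm) begins 54 mm behind the grasp point. The pads swing forward as they close: fully open they stand 13 mm farther back than shut.
Start: joints at [-1.367, 0.469, -0.049, 1.532, 0.024, 1.141, -0.082], TCP at [0.156, 0.657, 0.256] pointing down, gripper open.
Joint ranges: [-2.59, 2.59], [-0.33, 1.99], [-1.39, 1.29], [0.1, 2.45], [-1.04, 4.18], [0.21, 1.99], [-2.66, 2.66]. Speed limits (rad/s): [2.57, 2.57, 3.14, 3.14, 3.14, 3.14, 3.14].

INTERFACE

Orientations are given as a 3x3 rotation matrix whose columns are the frame's x, y, z axes.
In Python, from rig import * gives the robot as it stands. Calls block until the motion is done:
- movep(position, orientation): joint-space move of the TCP to a pose.
- move_l(position, attitude=None, feed=0.15, until_force=None): straight line of the TCP; attitude=None keeps the orientation; feed is the mean speed in m/s. With until_force (N) it stops when the force on the tool has changed by that much, and returns True; else False.
- move_joints(angles): joint-space move.
- command_gripper(opening, newtons=None): finger opening in m; newtons is the grip in N (None keeps the last); returns when the fingers have stopped.
- sleep(seconds).
- inverse_kinematics(position, orientation): joint angles nearest the present ones, or None.
- sense(): the state.
- camera(name): name is "scene" or "side" or "wrist"; returns (picture, depth): 384x512x3 uint8, red, green, blue; 384x512 float32, m along the optical axis (not along the pixel's ray), 0 where there is no reading.
- camera_params(name): a dict with "K" (3x3 intrinsics, pixels), "dist" ([k1, k2, p1, p2, k3] as OpenCV has them; the pictures are not rectified), "position" and "rotation" of the camera in the world; the wrist camera has in their place "tool_from_camera" (4x4, takes a point from camera to tool coordinates, whose origin is the TCP and whose axes are the tool frame's). Camera axes: x right, y down, z forward; pixel columns grow to the right and rows downward; lengths in m; the calibration is good to about 2 mm. A picture is of the moment at which its call begins: read the wrist's pose just before it. camera_params takes no time and is no camera call.
A pose or a line that the arm cannot do raises Unreachable and nothing moves.
- finish_job(): hands the job in, once; it reports no verdict.
The state is a dict: "time_s": time; "joint_pos": joint angles; "qd": joint speeds; "joint_efforts": joint torques, N m; "position": TCP position; "tcp_rot": TCP orientation; "wrist_force": force on the tool from outside, world axes, zero at the start; "ft_torque": the same for the moment, N m; "finger_gap": finger opening in m.
Only numpy, scipy, OpenCV 4.12 (cv2) and the standard library are available. Lean on these libraries where they do the work, as an engineer would, in place of code of your own. Each camera call takes 0.05 s, during which the arm holds its last target.

TASK

Put the filter holder together for its rinse, on the free (uncapped) port of the vacuum manifold, from the bottom up: first the steel base onto the port, then the teal-rimmed support screen into the base, then the white funnel over the screen and down onto the base, and last the blue lid on the funnel, each part fully seated and upright. Lower every part into place rather than dropping it, and leave the flask, the dishes and the jar where they stand.

Things in the scene. Friction and masses are not known exactly. Their poses are not given: they have to be found in the camera images.
- manifold: Fixed steel vacuum manifold: level pipe along its y (-55 to +205 mm, top at 62 mm) with two upright ports. Origin: on the bench under the axis of the FREE port, z up. Free port: flat seat 44 mm across, 80 mm above the origin, with a 21 mm spigot in its middle up to 98 mm (top 7 mm tapers to 14 mm). Other port at y = +130 mm has a red cap (top 108 mm). Valve levers on the -x side, under 70 mm.
- filter_base: Loose, upright at the start. Origin: centre of its underside, z up. Steel base, 32 mm high, 0.24 kg. Flange 58 mm in diameter, 0 to 20 mm high, its top a flat shoulder for the funnel; above it a boss 42 mm in diameter up to 32 mm. Through bore: 26 mm in diameter up to 20 mm (goes over the spigot), then 34 mm (takes the screen). Grip by the flange. Seated: origin 80 mm above the manifold's, on the port's axis.
- screen: Loose, upright at the start. Origin: centre of its underside, z up. Teal disc with a perforated steel face on top, 18 mm high, 0.08 kg. Plug below: 29 mm in diameter, 0 to 8 mm, tapering to 25 mm at the foot. Disc: 46 mm in diameter, 8 to 16 mm, top edge chamfered to 42 mm. Grip by the disc. Seated: plug in the base's boss, disc lying on it, origin 24 mm above the base's.
- funnel: Loose, upright at the start. Origin: centre of its underside, z up. White plastic funnel cup, a straight tube open at both ends with small blue lines: 56 mm outside, 51 mm inside, 85 mm high, 0.09 kg. Seated: it surrounds the screen and the base's boss and stands on the base's shoulder, origin 20 mm above the base's.
- lid: Loose, upright at the start. Origin: centre of its underside, z up. Blue lid with a knob, 38 mm high, 0.05 kg. Plug below: 45 mm in diameter, 0 to 8 mm, tapering to 40 mm at the foot; disc 60 mm in diameter, 8 to 13 mm; knob 22 mm in diameter, 21 to 38 mm, on a thinner neck. Grip by the knob. Seated: plug in the funnel's mouth, disc on its rim, origin 77 mm above the funnel's.
- flask: Bystander: small green-glass conical flask with a dark stopper, 64 mm across at the foot, 112 mm high, loose. Origin: centre of its underside.
- dishes: Bystander: stack of three 60 mm culture dishes, 45 mm high, loose. Origin: centre of its underside.
- jar: Bystander: jar with an orange cap, about 52 mm across, 62 mm high, loose. Origin: centre of its underside.
- heater: Bystander: white dry block heater, 200 mm (x) by 150 mm (y), up to 105 mm high with the tubes standing in it, fixed. Origin: on the bench under its middle. It stands on the side where the manifold is not.

How it is judged:
On the way, in this order (a step that is already met when the one before it is completed fails the run):
1. the filter base sits down on the free port's seat (horizontal distance between filter_base and manifold below 0.006 m and z of filter_base in the frame of manifold between 0.077 and 0.083 m and angle between filter_base's own z axis and vertical below 0.08 rad), for 0.2 s.
2. the support screen is seated in the base, with the base still on the port (all of step 1 and horizontal distance between screen and filter_base below 0.006 m and z of screen in the frame of filter_base between 0.021 and 0.027 m and angle between screen's own z axis and vertical below 0.08 rad), for 0.2 s.
3. the funnel is over the screen and down on the base's shoulder (all of step 2 and horizontal distance between funnel and filter_base below 0.008 m and z of funnel in the frame of filter_base between 0.017 and 0.023 m and angle between funnel's own z axis and vertical below 0.08 rad), for 0.2 s.
At the end, for the whole second after the job is handed in: Base on the free port (within 6 mm of its axis, at seat height), screen in the base (within 6 mm), funnel on the base's shoulder (within 8 mm), lid on the funnel (within 7 mm), each at its seated height within 3 mm and upright within about 4.5 degrees, all at rest (all of step 3 and horizontal distance between lid and funnel below 0.007 m and z of lid in the frame of funnel between 0.074 and 0.08 m and angle between lid's own z axis and vertical below 0.08 rad and linear speed of each of filter_base, screen, funnel, lid below 0.02 m/s); the robot touches nothing.
It fails at once if the flask, the dishes or the jar is moved more than 30 mm from its place or tipped over (distance of any of flask, dishes, jar from where it was at the start of the episode above 0.03 m or angle between any of flask, dishes, jar's own z axis and vertical above 0.5 rad).
It fails at once if a part of the filter holder is dropped (falls faster than 0.6 m/s, about 18 mm, with no finger on it) ((linear speed of filter_base above 0.6 m/s and contact force between the fingers and filter_base below 0.05 N) or (linear speed of screen above 0.6 m/s and contact force between the fingers and screen below 0.05 N) or (linear speed of funnel above 0.6 m/s and contact force between the fingers and funnel below 0.05 N) or (linear speed of lid above 0.6 m/s and contact force between the fingers and lid below 0.05 N)).
It also fails if it takes over 112 s, if anything falls off the work surface, if the arm or the gripper's body presses on something with over 40 N, if the wrist force passes 120 N, or if a joint passes its speed limit or range.

## Working session

There is one attempt and no reset: what is moved stays moved. The work goes in short steps, each a Python script; the robot and the scene stay as the last script left them, time stands still between calls to the robot, and variables do not carry over. Pictures are saved under pics/ and viewed, and the job is handed in when it is done.

```bash
ls; mkdir -p pics; python3 - <<'E'
from rig import *
import cv2,numpy as np
s=sense();print(s)
for n in ["scene","side","wrist"]:
    p,d=camera(n);cv2.imwrite(f"pics/{n}0.png",cv2.cvtColor(p,cv2.COLOR_RGB2BGR));np.save(f"pics/{n}0.npy",d)
    print(n,camera_params(n))
E
```

```text
pics
{'time_s': 0.0, 'joint_pos': array([-1.36689413,  0.46942818, -0.04858039,  1.53366725,  0.02413118,
        1.14099848, -0.08226392]), 'qd': array([-3.29496600e-04,  9.98607621e-04, -1.87459624e-04, -2.24192252e-04,
        7.22995299e-04, -1.07775093e-03,  4.51390699e-05]), 'joint_efforts': array([ 6.48281548e-04, -5.10311437e+01, -4.61583375e-02, -2.37696612e+01,
        1.07666961e-02,  7.70667713e-03,  1.42090116e-05]), 'position': array([0.15560868, 0.6562815 , 0.25528157]), 'tcp_rot': array([[-3.39264834e-04, -9.73039246e-01,  2.30639350e-01],
       [-1.88439520e-03,  2.30639576e-01,  9.73037427e-01],
       [-9.99998167e-01, -1.04498304e-04, -1.91183839e-03]]), 'wrist_force': array([ 0.41561679, -1.09493202, -0.1399379 ]), 'ft_torque': array([-0.01289048, -0.01269968,  0.02042836]), 'finger_gap': 0.08569335293137843}
scene {'K': array([[421.94376018,   0.        , 252.93169306],
       [  0.        , 421.94376018, 185.77122872],
       [  0.        ,   0.        ,   1.        ]]), 'dist': array([-0.06606754,  0.        ,  0.        ,  0.        ,  0.        ]), 'positio
[... 580 characters left out ...]
-0.46911698,  0.58708755, -0.65974046],
       [ 0.01439874, -0.74185899, -0.67040131]])}
wrist {'K': array([[314.43819324,   0.        , 256.56537724],
       [  0.        , 314.43819324, 191.58911874],
       [  0.        ,   0.        ,   1.        ]]), 'dist': array([-0.05524863,  0.        ,  0.        ,  0.        ,  0.        ]), 'tool_from_camera': array([[-1.20907617e-03, -3.20988338e-01,  9.47082375e-01,
        -1.18173852e-01],
       [-3.85492386e-04, -9.47082847e-01, -3.20988990e-01,
         8.25722787e-02],
       [ 9.99999195e-01, -7.53193183e-04,  1.02135674e-03,
        -5.22573220e-04],
       [ 0.00000000e+00,  0.00000000e+00,  0.00000000e+00,
         1.00000000e+00]])}
```

View pics/scene0.png

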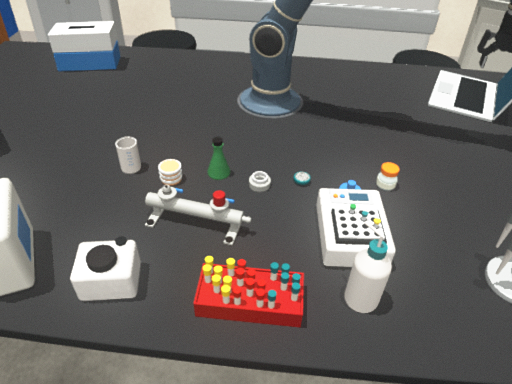

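View pics/side0.png

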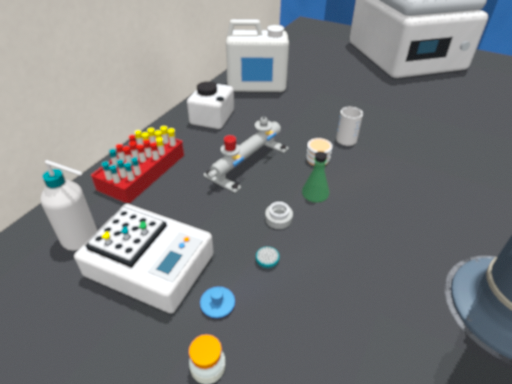

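View pics/wrist0.png

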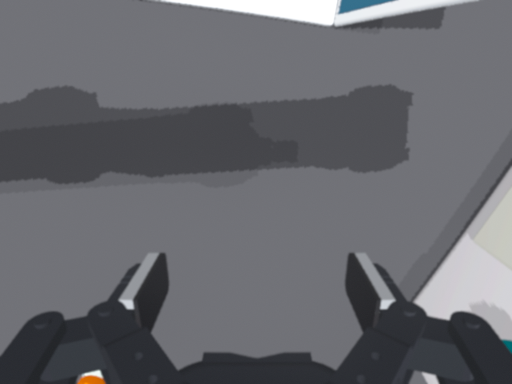

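The scene view shows funnel at px (128,155), dishes (170,172), free port (168,190), flask (218,158), base (260,181), screen (302,178), lid (349,187, partly hidden by the heater) and jar (388,176). The side view shows port (264,123), base (279,215), screen (267,257), lid (217,302) and funnel (349,127).

```bash
cat > h.py <<'E'
import cv2,numpy as np
from rig import *
def pose(n,s=None):
    c=camera_params(n)
    if n=="wrist":
        s=s or sense(); T=np.eye(4);T[:3,:3]=s["tcp_rot"];T[:3,3]=s["position"]
        T=T@c["tool_from_camera"]; return c,T[:3,:3],T[:3,3]
    return c,c["rotation"],c["position"]
def rays(uv,P):
    c,R,t=P
    q=cv2.undistortPoints(np.array(uv,float).reshape(-1,1,2),c["K"],c["dist"]).reshape(-1,2)
    return np.c_[q,np.ones(len(q))]@R.T,t
def plane(uv,z,P):
    r,t=rays(uv,P); return t+r*((z-t[2])/r[:,2])[:,None]
def cloud(d,P):
    v,u=np.nonzero(d>0); r,t=rays(np.c_[u,v],P); X=np.full(d.shape+(3,),np.nan)
    X[v,u]=t+r*d[v,u][:,None]; return X
def proj(X,P):
    c,R,t=P; rv,_=cv2.Rodrigues(R.T)
    return cv2.projectPoints(np.array(X,float).reshape(-1,3),rv,-R.T@t,c["K"],c["dist"])[0].reshape(-1,2)
def tri(uv1,P1,uv2,P2):
    A=[];b=[]
    for uv,P in((uv1,P1),(uv2,P2)):
        r,t=rays([uv],P);r=r[0]/np.linalg.norm(r[0]);M=np.eye(3)-np.outer(r,r);A.append(M);b.append(M@t)
    return np.linalg.lstsq(np.vstack(A),np.hstack(b),rcond=None)[0]
def snap(n,name):
    s=sense();P=pose(n,s);p,d=camera(n);cv2.imwrite(f"pics/{name}.png",cv2.cvtColor(p,cv2.COLOR_RGB2BGR));return p,d,P
def circ(pts):
    A=np.c_[2*pts[:,:2],np.ones(len(pts))];s=np.linalg.lstsq(A,(pts[:,:2]**2).sum(1),rcond=None)[0]
    return s[:2],np.sqrt(s[2]+s[0]**2+s[1]**2)
def down(yaw): # z (jaw) axis at angle yaw
    z=np.array([np.cos(yaw),np.sin(yaw),0]);x=np.array([0,0,-1.]);return np.c_[x,np.cross(z,x),z]
E
python3 - <<'E'
from h import *
C={}
for n in["scene","side"]:
    d=np.load(f"pics/{n}0.npy");P=pose(n);C[n]=cloud(d,P)
pts={"scene":dict(funnel=(128,155),dishes=(170,172),port=(168,187),flask=(218,142),cap=(219,199),base=(260,181),screen=(302,178),lid=(351,185),jar=(390,170)),
"side":dict(funnel=(349,127),dishes=(319,147),port=(264,123),cap=(230,143),base=(279,215),screen=(267,257),lid=(217,297),jar=(206,350),flask=(320,157),heater=(150,250))}
np.set_printoptions(precision=4,suppress=True)
for n in pts:
    for k,(u,v) in pts[n].items(): print(n,k,C[n][v,u])
# clusters by height map
X=np.vstack([c.reshape(-1,3) for c in C.values()]);X=X[np.isfinite(X).all(1)]
X=X[(X[:,0]>.35)&(X[:,0]<1.05)&(abs(X[:,1])<.55)]
print(np.percentile(X[:,2],[5,50,95]))
S=1000;H=np.zeros((1100,700),np.float32)
iy=((X[:,1]+.55)*S).astype(int);ix=((X[:,0]-.35)*S).astype(int)
np.maximum.at(H,(iy,ix),X[:,2])
im=cv2.applyColorMap(cv2.dilate(np.clip(H/.12*255,0,255).astype(np.uint8),np.ones((3,3))),cv2.COLORMAP_JET)
cv2.imwrite("pics/top.png",cv2.resize(im.transpose(1,0,2),(800,509)))
E
```

```text
scene funnel [ 0.4622 -0.3503  0.0631]
scene dishes [ 0.4985 -0.2269  0.0464]
scene port [ 0.614  -0.1963  0.0976]
scene flask [ 0.4407 -0.107   0.113 ]
scene cap [ 0.6466 -0.0703  0.1043]
scene base [0.4887 0.0097 0.0333]
scene screen [0.4469 0.12   0.0209]
scene lid [0.4767 0.2469 0.0358]
scene jar [0.4351 0.3477 0.0636]
side funnel [ 0.4249 -0.337   0.0566]
side dishes [ 0.4661 -0.2317  0.0438]
side port [ 0.6044 -0.1977  0.0895]
side cap [ 0.6229 -0.0659  0.1031]
side base [0.4552 0.0199 0.0304]
side screen [0.4315 0.1206 0.0164]
side lid [0.4595 0.2529 0.0379]
side jar [0.4161 0.3485 0.0624]
side flask [ 0.4231 -0.1059  0.1103]
side heater [0.6027 0.2445 0.0691]
[-0.0032  0.0005  0.0902]
```

View pics/top.png

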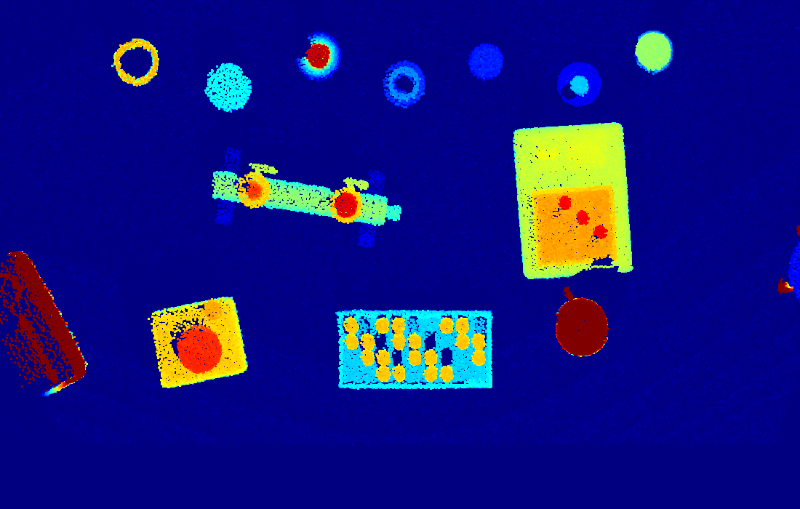

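The fused height map shows every item clearly: funnel (136,62), dishes (228,87), flask (320,55), base (404,84), screen (486,62), lid (579,85), jar (654,52), free port (253,188), capped port (346,205). Next I fit circles at known heights.

```bash
cat > fit.py <<'E'
from h import *
np.set_printoptions(precision=4,suppress=True)
def near(X,c,r,z0,z1):
    X=X.reshape(-1,3);X=X[np.isfinite(X).all(1)]
    return X[(np.hypot(*(X[:,:2]-c).T)<r)&(X[:,2]>z0)&(X[:,2]<z1)]
if __name__=="__main__":
    C={n:cloud(np.load(f"pics/{n}0.npy"),pose(n)) for n in["scene","side"]}
    # name, guess, z band of a horizontal face
    for k,c,z0,z1,R in [("funnel",(.435,-.363),.080,.09,.028),("base",(.465,.006),.027,.037,.021),("baseflange",(.465,.006),.015,.0235,.029),("screen",(.435,.118),.013,.022,.023),("lidknob",(.467,.246),.031,.043,.011),("liddisc",(.467,.246),.009,.0165,.03),("portseat",(.608,-.2),.075,.084,.022),("spigot",(.608,-.2),.09,.102,.0105),("cap",(.632,-.073),.102,.112,.0),("dishes",(.47,-.236),.04,.05,.03),("jar",(.42,.349),.055,.07,.026),("flaskfoot",(.425,-.11),.003,.03,.03)]:
        for n in C:
            q=near(C[n],np.array(c),.04,z0,z1)
            if len(q)<5: print(k,n,len(q));continue
            (cx,cy),r=cv2.minEnclosingCircle(q[:,:2].astype(np.float32)*1000)
            print(k,n,len(q),"mec",np.array([cx,cy])/1e3,round(r,1),"mean",q[:,:2].mean(0),"zmed",np.median(q[:,2]).round(4),"R",R)
E
python3 fit.py
```

```text
funnel scene 79 mec [ 0.4362 -0.3642] 30.9 mean [ 0.4362 -0.3624] zmed 0.0824 R 0.028
funnel side 78 mec [ 0.4331 -0.3627] 28.7 mean [ 0.4321 -0.3619] zmed 0.083 R 0.028
base scene 82 mec [0.4668 0.0051] 22.9 mean [0.4669 0.0049] zmed 0.0314 R 0.021
base side 111 mec [0.4624 0.0045] 23.3 mean [0.4628 0.0061] zmed 0.03 R 0.021
baseflange scene 159 mec [0.4678 0.0066] 29.7 mean [0.4736 0.006 ] zmed 0.0202 R 0.029
baseflange side 248 mec [0.4631 0.0059] 28.3 mean [0.4607 0.0116] zmed 0.0189 R 0.029
screen scene 158 mec [0.4374 0.1184] 23.0 mean [0.4394 0.1181] zmed 0.0184 R 0.023
screen side 355 mec [0.4328 0.1177] 23.6 mean [0.4322 0.1198] zmed 0.0167 R 0.023
lidknob scene 54 mec [0.4691 0.2486] 13.0 mean [0.4705 0.2479] zmed 0.0377 R 0.011
lidknob side 132 mec [0.4661 0.2461] 11.3 mean [0.465  0.2473] zmed 0.0379 R 0.011
liddisc scene 63 mec [0.4614 0.2478] 28.1 mean [0.4561 0.2433] zmed 0.014 R 0.03
liddisc side 647 mec [0.4656 0.2458] 30.1 mean [0.4632 0.2501] zmed 0.0129 R 0.03
portseat scene 140 mec [ 0.6136 -0.2007] 22.2 mean [ 0.6189 -0.1985] zmed 0.0804 R 0.022
portseat side 10
[... 212 characters left out ...]
5 -0.1998] zmed 0.0955 R 0.0105
cap scene 100 mec [ 0.6335 -0.0741] 14.8 mean [ 0.6358 -0.074 ] zmed 0.1077 R 0.0
cap side 83 mec [ 0.629  -0.0741] 14.5 mean [ 0.6287 -0.0728] zmed 0.1063 R 0.0
dishes scene 281 mec [ 0.4707 -0.2353] 32.2 mean [ 0.4741 -0.2345] zmed 0.0461 R 0.03
dishes side 258 mec [ 0.4689 -0.2369] 31.1 mean [ 0.4678 -0.237 ] zmed 0.0443 R 0.03
jar scene 170 mec [0.4218 0.3516] 25.5 mean [0.4249 0.3492] zmed 0.0623 R 0.026
jar side 814 mec [0.4194 0.3484] 23.6 mean [0.4183 0.3493] zmed 0.0614 R 0.026
flaskfoot scene 213 mec [ 0.4255 -0.1106] 39.1 mean [ 0.4478 -0.1089] zmed 0.0162 R 0.03
flaskfoot side 309 mec [ 0.4243 -0.1104] 30.9 mean [ 0.4195 -0.0937] zmed 0.0162 R 0.03
```

```bash
python3 - <<'E'
from h import *
R=down(np.pi/2)
movep([.611,-.2,.225],R); snap("wrist","w_port");s=sense();print(s["time_s"],s["position"])
p,d,P=snap("wrist","w_port");np.savez("pics/w_port.npz",d=d,R=P[1],t=P[2])
movep([.465,.005,.165],R);s=sense();print(s["time_s"],s["position"])
p,d,P=snap("wrist","w_base");np.savez("pics/w_base.npz",d=d,R=P[1],t=P[2])
E
python3 -c "
import cv2,numpy as np
cv2.imwrite('pics/w1.png',cv2.resize(np.hstack([cv2.imread('pics/w_port.png'),cv2.imread('pics/w_base.png')]),(800,300)))"
```

```text
3.5833 [ 0.61135064 -0.19912093  0.22489269]
4.6417 [0.46653521 0.00422928 0.16578217]
```

View pics/w1.png

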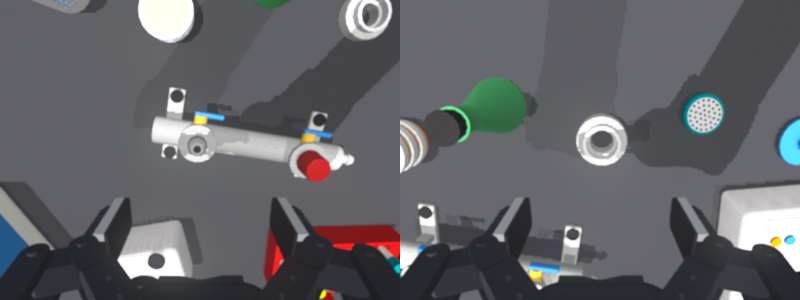

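Left: the port's seat and spigot at about (197,143) in the picture, with the capped port at (313,165). Right: the base at (601,140) with its bore open, and the screen at (704,113). Next I fit circles from the wrist depth.

```bash
cat > wf.py <<'E'
from fit import *
def rim(q,c,n=48,k=None):
    # outer edge points by angle sector -> circle
    a=np.arctan2(*(q[:,:2]-c).T[::-1]);r=np.hypot(*(q[:,:2]-c).T);o=[]
    b=((a+np.pi)/(2*np.pi)*n).astype(int)
    for i in range(n):
        m=b==i
        if m.sum()>1:o.append(q[m][np.argmax(r[m])])
    return np.array(o)
def face(d,P,c,r,z0,z1,name=""):
    q=near(cloud(d,P),np.array(c),r,z0,z1)
    (cx,cy),rr=cv2.minEnclosingCircle(q[:,:2].astype(np.float32)*1000)
    o=rim(q,np.array([cx,cy])/1e3);cc,cr=circ(o)
    print(name,len(q),"mec",np.array([cx,cy])/1e3,round(rr,1),"circ",cc,round(cr*1e3,1),"mean",q[:,:2].mean(0),"z",np.median(q[:,2]).round(4),len(o))
    return cc
E
python3 - <<'E'
from wf import *
def ld(n):
    f=np.load(f"pics/{n}.npz");return f["d"],(camera_params("wrist"),f["R"],f["t"])
d,P=ld("w_port")
face(d,P,(.611,-.2),.03,.076,.084,"seat R22");face(d,P,(.611,-.2),.03,.092,.102,"spig R7-10")
face(d,P,(.632,-.073),.03,.104,.112,"cap")
face(d,P,(.465,.005),.04,.028,.036,"boss R21 (from port view)");face(d,P,(.47,-.236),.04,.041,.05,"dish")
d,P=ld("w_base")
face(d,P,(.465,.005),.04,.028,.036,"boss R21");face(d,P,(.465,.005),.04,.016,.024,"flange R29");face(d,P,(.435,.118),.04,.013,.022,"screen R23")
E
```

```text
seat R22 1371 mec [ 0.6105 -0.2032] 21.9 circ [ 0.6103 -0.2033] 21.5 mean [ 0.6083 -0.2032] z 0.0805 48
spig R7-10 422 mec [ 0.6104 -0.2033] 10.3 circ [ 0.6103 -0.2033] 9.6 mean [ 0.6091 -0.2033] z 0.0978 48
cap 838 mec [ 0.6311 -0.0751] 14.3 circ [ 0.631  -0.0754] 13.5 mean [ 0.6301 -0.0764] z 0.1086 48
boss R21 (from port view) 645 mec [0.465  0.0049] 21.8 circ [0.4646 0.0045] 20.6 mean [0.4683 0.0045] z 0.0322 40
dish 2929 mec [ 0.4697 -0.2375] 29.8 circ [ 0.4764 -0.2375] 24.9 mean [ 0.4761 -0.2374] z 0.0458 48
boss R21 722 mec [0.4636 0.005 ] 20.9 circ [0.4636 0.0051] 20.5 mean [0.4631 0.0049] z 0.0322 48
flange R29 1774 mec [0.4636 0.005 ] 28.9 circ [0.4635 0.005 ] 28.5 mean [0.4603 0.005 ] z 0.0204 48
screen R23 2183 mec [0.4339 0.1182] 23.2 circ [0.4336 0.1181] 22.7 mean [0.4327 0.1169] z 0.0188 48
```

```bash
python3 - <<'E'
from h import *
R=down(np.pi/2);x,y=.4636,.005
move_l([x,y,.09],R);print(move_l([x,y,.030],R,feed=.08,until_force=8))
s=sense();print(s["time_s"],s["position"],s["wrist_force"])
command_gripper(.05,40);s=sense();print(s["time_s"],s["position"],s["wrist_force"],s["finger_gap"])
move_l([x,y,.045],R,feed=.05);snap("side","s1");snap("wrist","w2")
move_l([x,y,.19],R,feed=.15);s=sense();print(s["time_s"],s["position"],s["wrist_force"],s["finger_gap"])
E
python3 -c "
import cv2,numpy as np
cv2.imwrite('pics/w2c.png',cv2.resize(np.hstack([cv2.imread('pics/s1.png'),cv2.imread('pics/w2.png')]),(800,300)))"
```

```text
False
6.2417 [0.46390586 0.00487901 0.03024909] [-0.64391606  0.66389964  0.18559985]
6.6417 [0.46391429 0.00518652 0.03082108] [-1.90318933  0.47069616  8.52889601] 0.05586865467031676
8.3083 [0.46285149 0.00507155 0.18923027] [ 0.25057911 -0.50261675 -2.94920659] 0.05543073114129209
```

View pics/w2c.png

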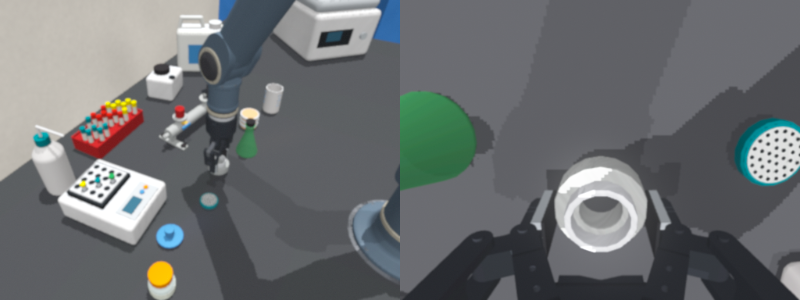

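The side view shows the base between the fingers at (220,165), and the wrist view shows it held between the pads at (600,205). I'll measure its in-hand position and tilt, then place it.

```bash
cat >> wf.py <<'E'
def inhand(c,z0,z1,r=.04,name="inhand"):
    s=sense();P=pose("wrist",s);p,d=camera("wrist");cv2.imwrite(f"pics/{name}.png",cv2.cvtColor(p,cv2.COLOR_RGB2BGR))
    q=near(cloud(d,P),np.array(c),r,z0,z1)
    cen=np.median(q,0);u,S,vt=np.linalg.svd(q-q.mean(0),full_matrices=False);nrm=vt[2]*np.sign(vt[2][2])
    return d,P,q,nrm,s
E
python3 - <<'E'
from wf import *
R=down(np.pi/2)
movep([.6103,-.2033,.19],R);sleep(.2)
d,P,q,n,s=inhand((.6103,-.2033),.12,.25,.045)
t=s["position"];print(s["time_s"],t)
h=np.histogram(q[:,2]-t[2],bins=np.arange(-.06,.03,.002));print([(round(b,3),c) for c,b in zip(*h) if c>20])
E
```

```text
9.5083 [ 0.6104 -0.2012  0.1901]
[(np.float64(-0.03), np.int64(76)), (np.float64(-0.028), np.int64(228)), (np.float64(-0.026), np.int64(233)), (np.float64(-0.024), np.int64(267)), (np.float64(-0.022), np.int64(262)), (np.float64(-0.02), np.int64(283)), (np.float64(-0.018), np.int64(343)), (np.float64(-0.016), np.int64(352)), (np.float64(-0.014), np.int64(495)), (np.float64(-0.012), np.int64(3494)), (np.float64(-0.01), np.int64(1279)), (np.float64(-0.008), np.int64(554)), (np.float64(-0.006), np.int64(622)), (np.float64(-0.004), np.int64(581)), (np.float64(-0.002), np.int64(667)), (np.float64(0.0), np.int64(2061)), (np.float64(0.002), np.int64(554)), (np.float64(0.004), np.int64(233)), (np.float64(0.006), np.int64(262)), (np.float64(0.008), np.int64(246)), (np.float64(0.01), np.int64(252)), (np.float64(0.012), np.int64(208)), (np.float64(0.014), np.int64(240)), (np.float64(0.016), np.int64(585)), (np.float64(0.018), np.int64(158)), (np.float64(0.02), np.int64(160)), (np.float64(0.022), np.int64(207)), (np.float64(0.024), np.int64(323)), (np.float64(0.026), np.int64(408))]
```

View pics/inhand.png

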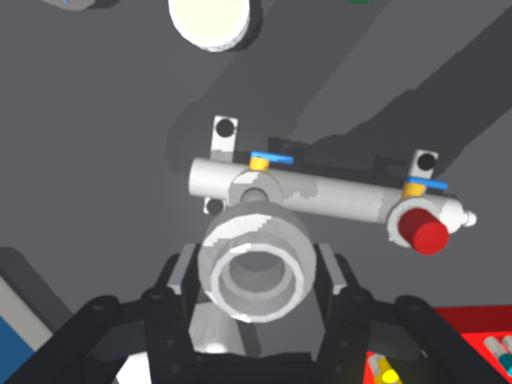

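```bash
python3 - <<'E'
from wf import *
d,P,q,n,s=inhand((.6103,-.2033),.12,.25,.045)
t=s["position"];print(s["time_s"],t)
for a,b in((-.014,-.008),(-.0015,.004)):
    c=face(d,P,t[:2],.031,t[2]+a,t[2]+b,f"band{a}")
    f=near(cloud(d,P),t[:2],.031,t[2]+a,t[2]+b);f=f[np.hypot(*(f[:,:2]-c).T)<.02 if a>-.005 else np.ones(len(f),bool)]
    A=np.c_[f[:,:2]-t[:2],np.ones(len(f))];k=np.linalg.lstsq(A,f[:,2],rcond=None)[0];print("slope",k[:2],"z-t",k[2]-t[2])
E
```

```text
9.5583 [ 0.6104 -0.2016  0.1902]
band-0.014 4991 mec [ 0.6101 -0.2015] 30.8 circ [ 0.6071 -0.2021] 26.9 mean [ 0.6027 -0.202 ] z 0.1797 48
slope [0.0038 0.0018] z-t -0.010572364896235087
band-0.0015 2779 mec [ 0.6095 -0.2016] 30.7 circ [ 0.6106 -0.2019] 23.7 mean [ 0.6092 -0.2019] z 0.1915 48
slope [-0.0199  0.0034] z-t 0.0012357255552267743
```

```bash
python3 - <<'E'
from wf import *
R=down(np.pi/2)
move_l([.6103,-.2033,.133],R);sleep(.3);print(sense()["position"])
r=move_l([.6103,-.2033,.1085],R,feed=.04,until_force=8);s=sense();print(r,s["time_s"],s["position"],s["wrist_force"])
E
```

```text
[ 0.6107 -0.2036  0.1339]
True 10.9833 [ 0.61   -0.203   0.1109] [-1.7971  0.8667  4.8554]
```

```bash
python3 - <<'E'
from wf import *
R=down(np.pi/2)
command_gripper(.085);s=sense();print(s["time_s"],s["finger_gap"])
x,y=s["position"][:2]
move_l([.6103,-.2033,.16],R);move_l([.6103,-.2033,.255],R,feed=.25);sleep(.2)
p,d,P=snap("wrist","w3");print(sense()["position"])
face(d,P,(.6103,-.2033),.04,.108,.116,"boss R21 z112");face(d,P,(.6103,-.2033),.04,.096,.104,"flange R29 z100")
movep([.4336,.1181,.16],R);sleep(.2)
p,d,P=snap("wrist","w4");s=sense();print(s["time_s"],s["position"])
face(d,P,(.4336,.1181),.04,.013,.022,"screen R23")
E
```

```text
11.3917 0.0851496231681837
[ 0.6097 -0.2029  0.2535]
boss R21 z112 679 mec [ 0.6097 -0.2033] 20.9 circ [ 0.6095 -0.2034] 20.5 mean [ 0.6093 -0.2034] z 0.1122 48
flange R29 z100 1927 mec [ 0.6096 -0.2032] 28.8 circ [ 0.6095 -0.2033] 28.5 mean [ 0.6068 -0.2033] z 0.1003 48
14.325 [0.4342 0.1175 0.1602]
screen R23 2072 mec [0.4335 0.1183] 23.0 circ [0.4335 0.1182] 22.6 mean [0.4323 0.1182] z 0.0186 48
```

View pics/w3.png

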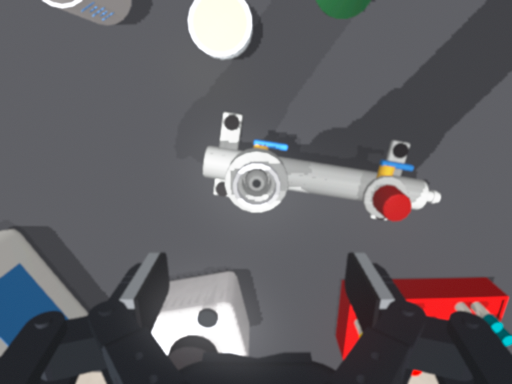

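The picture shows the base seated over the port at (256,182) with the spigot centred in its bore. Its top is at 112.2 mm (expected 112). Now the screen.

```bash
python3 - <<'E'
from wf import *
R=down(np.pi/2);x,y=.4335,.1182
move_l([x,y,.08],R,feed=.2);r=move_l([x,y,.033],R,feed=.08,until_force=8)
s=sense();print(r,s["time_s"],s["position"])
command_gripper(.035,30);s=sense();print(s["time_s"],s["position"],s["wrist_force"],s["finger_gap"])
move_l([x,y,.06],R,feed=.06);move_l([x,y,.2],R,feed=.2)
movep([.6096,-.2033,.2],R);sleep(.4)
p,d,P=snap("wrist","w5");s=sense();t=s["position"];print(s["time_s"],t,s["wrist_force"],s["finger_gap"])
q=near(cloud(d,P),t[:2],.022,t[2]-.02,t[2]-.008)
k=np.linalg.lstsq(np.c_[q[:,:2]-t[:2],np.ones(len(q))],q[:,2],rcond=None)[0];print("slope",k[:2],"top z-t",k[2]-t[2],len(q))
face(d,P,t[:2],.022,t[2]-.018,t[2]-.010,"held")
E
```

```text
False 15.6167 [0.4339 0.1182 0.0333]
16.075 [0.4337 0.1184 0.0335] [-1.3592 -1.1915  4.8709] 0.043649645510280534
19.35 [ 0.6097 -0.2029  0.2002] [ 0.0494  0.5115 -1.2544] 0.04368869395702332
slope [0.0073 0.0008] top z-t -0.01499517528216271 5501
held 5495 mec [ 0.6097 -0.2029] 22.0 circ [ 0.6095 -0.2028] 21.8 mean [ 0.6079 -0.2028] z 0.1852 48
```

View pics/w5.png

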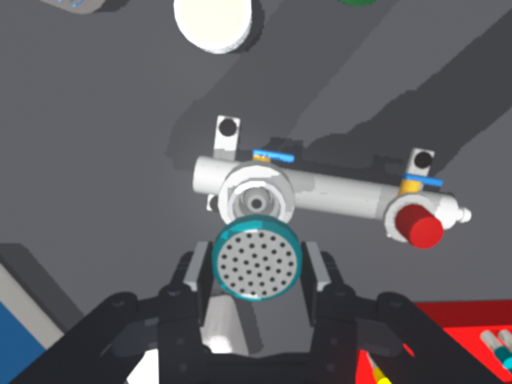

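The screen is level in the hand at (257,259), centred above the base at (257,200). Lowering it.

```bash
python3 - <<'E'
from wf import *
R=down(np.pi/2);x,y=.6096,-.2033
move_l([x,y,.157],R);sleep(.2);print(sense()["position"])
r=move_l([x,y,.1345],R,feed=.04,until_force=6);s=sense();print(r,s["time_s"],s["position"],s["wrist_force"])
if s["position"][2]<.1395:
    command_gripper(.085)
    move_l([x,y,.17],R,feed=.1);move_l([x,y,.265],R,feed=.25);sleep(.2)
    p,d,P=snap("wrist","w6");print(sense()["position"])
    face(d,P,(x,y),.04,.116,.126,"screen R23 z122");face(d,P,(x,y),.035,.096,.104,"flange z100")
    q=near(cloud(d,P),(x,y),.021,.116,.126);k=np.linalg.lstsq(np.c_[q[:,:2]-[x,y],np.ones(len(q))],q[:,2],rcond=None)[0];print("slope",k)
E
```

```text
[ 0.6102 -0.2038  0.1582]
True 20.475 [ 0.6095 -0.2031  0.1376] [-0.684   0.4227  5.7747]
[ 0.6091 -0.2029  0.2636]
screen R23 z122 2091 mec [ 0.6095 -0.2035] 23.2 circ [ 0.6093 -0.2034] 22.7 mean [ 0.608  -0.2034] z 0.1226 48
flange z100 802 mec [ 0.6096 -0.2033] 28.8 circ [ 0.6095 -0.2033] 28.5 mean [ 0.5953 -0.2031] z 0.1003 35
slope [-0.001   0.0006  0.1227]
```

```bash
python3 - <<'E'
from wf import *
R=down(np.pi/2)
print(inverse_kinematics([.434,-.3625,.23],R))
movep([.434,-.3625,.23],R);sleep(.2)
p,d,P=snap("wrist","w7");s=sense();print(s["time_s"],s["position"])
face(d,P,(.434,-.3625),.04,.081,.09,"funnel R28");face(d,P,(.47,-.236),.04,.041,.05,"dish")
E
```

```text
[-0.1002  0.4475  0.9726  1.8675 -0.4246  1.0511  2.615 ]
23.425 [ 0.4354 -0.3616  0.2299]
funnel R28 668 mec [ 0.4333 -0.3636] 28.0 circ [ 0.4332 -0.3634] 27.6 mean [ 0.4335 -0.3634] z 0.0852 48
dish 2445 mec [ 0.4687 -0.2379] 30.5 circ [ 0.4685 -0.238 ] 29.7 mean [ 0.4673 -0.2388] z 0.0461 48
```

View pics/w6.png

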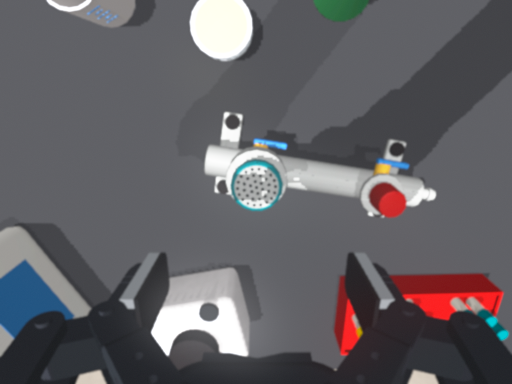

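View pics/w7.png

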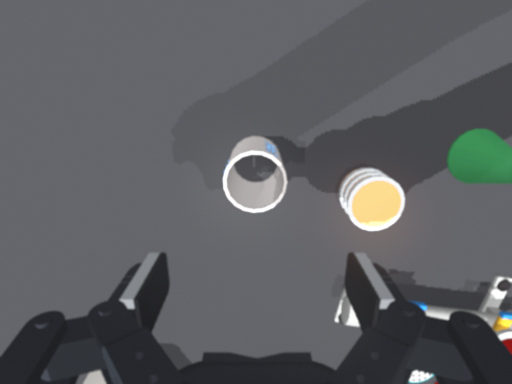

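The screen is seated and level at (256,185), with its top at 122.7 mm (122 expected, while the known faces read about 0.3 mm high). The funnel stands at (255,181), well clear of the dishes at (372,198).

```bash
python3 - <<'E'
from wf import *
R=down(np.pi/2);x,y=.4333,-.3635
move_l([x,y,.13],R,feed=.2);r=move_l([x,y,.066],R,feed=.1,until_force=6)
s=sense();print(r,s["time_s"],s["position"])
command_gripper(.045,25);s=sense();print(s["time_s"],s["position"],s["wrist_force"],s["finger_gap"])
move_l([x,y,.09],R,feed=.06);move_l([x,y,.24],R,feed=.2)
movep([.6095,-.2034,.24],R);sleep(.4)
p,d,P=snap("wrist","w8");s=sense();t=s["position"];print(s["time_s"],t,s["wrist_force"],s["finger_gap"])
q=near(cloud(d,P),t[:2],.032,t[2]+.012,t[2]+.026)
k=np.linalg.lstsq(np.c_[q[:,:2]-t[:2],np.ones(len(q))],q[:,2],rcond=None)[0];print("slope",k[:2],"top z-t",k[2]-t[2],len(q))
face(d,P,t[:2],.032,t[2]+.014,t[2]+.024,"held")
snap("side","s8")
E
```

```text
False 24.8667 [ 0.4337 -0.364   0.0667]
25.2417 [ 0.4337 -0.3638  0.0668] [-1.1128  1.4734  5.8537] 0.05590310327799306
28.0833 [ 0.6093 -0.2038  0.2402] [ 0.427  -0.4824 -0.7689] 0.05605745478397268
slope [-0.0288  0.0037] top z-t 0.01659491210254274 5120
held 4247 mec [ 0.608  -0.2038] 31.7 circ [ 0.6082 -0.2044] 28.5 mean [ 0.6048 -0.2038] z 0.258 48
```

View pics/w8.png

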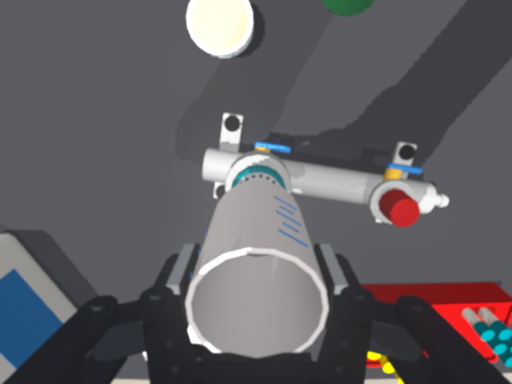

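View pics/s8.png

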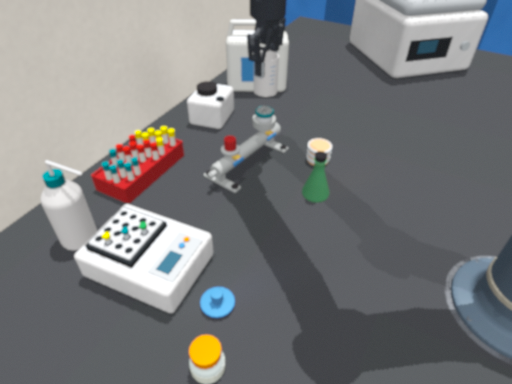

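The funnel is held upright (rim ellipse centred at (257,305), side view (265,75)), above the screen. Lowering it.

```bash
python3 - <<'E'
from wf import *
R=down(np.pi/2);x,y=.6095,-.2034
move_l([x,y,.198],R,feed=.1);sleep(.25);print(sense()["position"])
r=move_l([x,y,.163],R,feed=.04,until_force=6);s=sense();print(r,s["time_s"],s["position"],s["wrist_force"])
E
```

```text
[ 0.6098 -0.2036  0.1987]
True 29.6833 [ 0.6092 -0.2032  0.1668] [-0.4074  0.3158  4.9066]
```

```bash
python3 - <<'E'
from wf import *
R=down(np.pi/2);x,y=.6095,-.2034
command_gripper(.085)
move_l([x,y,.23],R,feed=.12);move_l([x,y,.335],R,feed=.25);sleep(.25)
p,d,P=snap("wrist","w9");s=sense();print(s["time_s"],s["position"])
face(d,P,(x,y),.04,.181,.19,"funnel R28 z185");face(d,P,(x,y),.022,.11,.13,"screen")
q=near(cloud(d,P),(x,y),.04,.181,.19);k=np.linalg.lstsq(np.c_[q[:,:2]-[x,y],np.ones(len(q))],q[:,2],rcond=None)[0];print("slope",k)
movep([.466,.2465,.18],R);sleep(.25)
p,d,P=snap("wrist","w10");s=sense();print(s["time_s"],s["position"])
face(d,P,(.466,.2465),.04,.034,.042,"knob R11");face(d,P,(.466,.2465),.04,.009,.017,"disc R30")
E
```

```text
31.6333 [ 0.6091 -0.2031  0.3337]
funnel R28 z185 641 mec [ 0.6085 -0.2033] 27.9 circ [ 0.6085 -0.2032] 27.6 mean [ 0.6088 -0.2031] z 0.1852 48
screen 973 mec [ 0.61   -0.2034] 21.8 circ [ 0.6137 -0.2032] 19.2 mean [ 0.6131 -0.2033] z 0.1227 48
slope [-0.0079 -0.001   0.1849]
33.7417 [0.4664 0.2461 0.1801]
knob R11 479 mec [0.4659 0.2472] 10.9 circ [0.4657 0.2473] 10.4 mean [0.4653 0.2473] z 0.0385 48
disc R30 2443 mec [0.4659 0.2473] 29.9 circ [0.4658 0.2473] 29.5 mean [0.4633 0.2473] z 0.0135 48
```

View pics/w9.png

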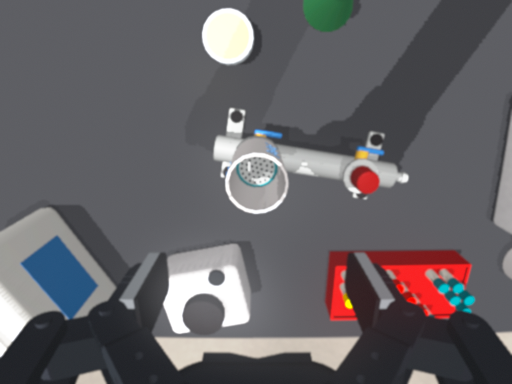

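View pics/w10.png

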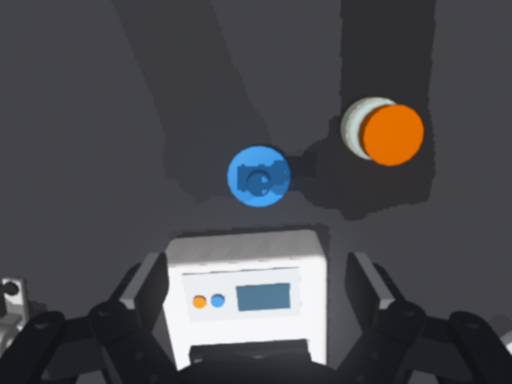

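The funnel is down at (256,182): rim at 185.2 mm, slope 0.008, centred within 1 mm, with the screen visible inside. The lid at (259,177) is clear of the heater and the jar (390,134).

```bash
python3 - <<'E'
from wf import *
R=down(np.pi/2);x,y=.4659,.2473
command_gripper(.06,25)
move_l([x,y,.09],R,feed=.2);r=move_l([x,y,.0445],R,feed=.06,until_force=5)
s=sense();print(r,s["time_s"],s["position"])
command_gripper(.012,25);s=sense();print(s["time_s"],s["position"],s["wrist_force"],s["finger_gap"])
move_l([x,y,.07],R,feed=.06);move_l([x,y,.29],R,feed=.2)
s=sense();print(s["time_s"],s["finger_gap"])
E
```

```text
False 35.625 [0.4662 0.2473 0.0446]
36.05 [0.4661 0.2474 0.0449] [-0.6478  0.0468  2.9817] 0.020759582627140796
37.875 0.020791227162377524
```

```bash
python3 - <<'E'
from wf import *
R=down(np.pi/2);x,y=.609,-.2033
movep([x,y,.29],R);sleep(.4)
p,d,P=snap("wrist","w11");s=sense();t=s["position"];print(s["time_s"],t,s["wrist_force"],s["finger_gap"])
q=near(cloud(d,P),t[:2],.031,t[2]-.036,t[2]-.028)
q=q[q[:,0]<t[0]-.005]
k=np.linalg.lstsq(np.c_[q[:,:2]-t[:2],np.ones(len(q))],q[:,2],rcond=None)[0];print("disc slope",k[:2],"z-t",k[2]-t[2],len(q))
face(d,P,t[:2],.036,t[2]-.036,t[2]-.027,"disc")
E
```

```text
40.05 [ 0.609  -0.2031  0.2901] [-0.2992 -0.471  -1.1494] 0.020549510886938658
disc slope [0.0234 0.0034] z-t -0.031137573540534424 3819
disc 4425 mec [ 0.6089 -0.2035] 29.9 circ [ 0.6087 -0.2034] 29.6 mean [ 0.5953 -0.2033] z 0.2586 35
```

View pics/w11.png

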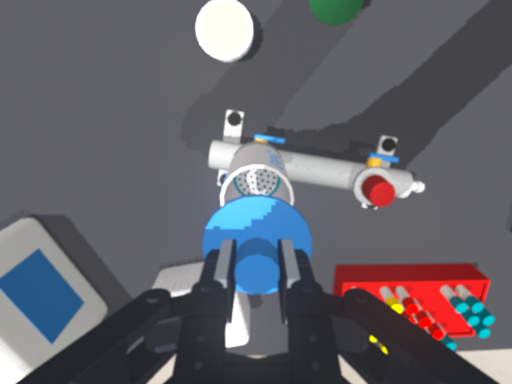

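The lid is held level at (257,240), centred above the funnel mouth (257,185). Lowering it to a TCP height of about 0.2215.

```bash
python3 - <<'E'
from wf import *
R=down(np.pi/2);x,y=.609,-.2033
move_l([x,y,.238],R,feed=.1);sleep(.25);print(sense()["position"])
r=move_l([x,y,.219],R,feed=.03,until_force=5);s=sense();print(r,s["time_s"],s["position"],s["wrist_force"])
if s["position"][2]<.2245:
    command_gripper(.06)
    move_l([x,y,.27],R,feed=.1);move_l([x,y,.36],R,feed=.25);sleep(.25)
    p,d,P=snap("wrist","w12");s=sense();print(s["time_s"],s["position"])
    face(d,P,(x,y),.04,.186,.194,"disc R30 z190");face(d,P,(x,y),.02,.211,.22,"knob z215")
    q=near(cloud(d,P),(x,y),.031,.186,.194);k=np.linalg.lstsq(np.c_[q[:,:2]-[x,y],np.ones(len(q))],q[:,2],rcond=None)[0];print("slope",k)
    snap("side","s12");snap("scene","c12")
E
python3 -c "
import cv2,numpy as np
cv2.imwrite('pics/w12c.png',cv2.resize(np.hstack([cv2.imread('pics/s12.png'),cv2.imread('pics/c12.png')]),(800,300)))"
```

```text
[ 0.6093 -0.2035  0.2387]
True 41.5083 [ 0.609  -0.2033  0.2219] [-1.2939  0.8563  6.6454]
43.4167 [ 0.6087 -0.2029  0.3589]
disc R30 z190 2420 mec [ 0.6086 -0.2032] 30.0 circ [ 0.6085 -0.2033] 29.5 mean [ 0.6061 -0.2033] z 0.1905 48
knob z215 476 mec [ 0.6085 -0.2033] 10.8 circ [ 0.6084 -0.2033] 10.4 mean [ 0.608  -0.2034] z 0.2155 48
slope [ 0.0029 -0.0006  0.1905]
```

View pics/w12c.png

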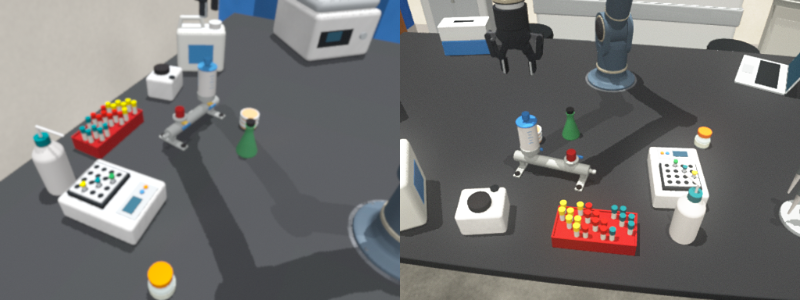

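View pics/w12.png

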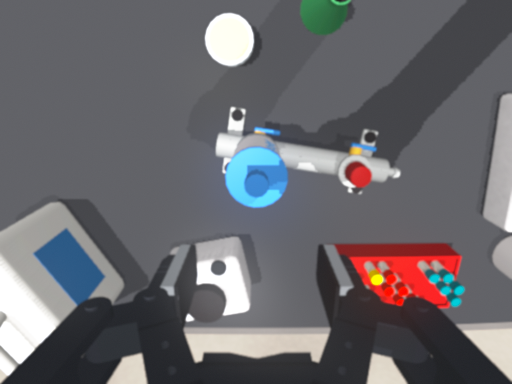

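The stack stands upright on the free port: side view (207,80), scene view (528,130), wrist view (256,177). The lid is level at 190.5 mm, and the flask, dishes and jar look undisturbed.

```bash
python3 -c "
from rig import *
finish_job();print(sense()['time_s'])"
```

```text
the job is handed in; nothing more can be done
the job is handed in; nothing more can be done
```

I put the filter holder together on the free port in the order asked: base, screen, funnel, then lid. Each part was lowered until it touched before I let go, and I handed the job in at about 43.5 s. No verdict is reported.

The wrist camera measured each part after placing:

| Part | Face measured | Height (mm) | Expected (mm) | Off the axis of what it sits on |
|---|---|---|---|---|
| Base | boss top | 112.2 | 112 | about 0.8 mm |
| Screen | top face | 122.7 | 122 | under 0.5 mm |
| Funnel | rim | 185.2 | 185 | about 1 mm |
| Lid | top of disc | 190.5 | 190 | under 0.5 mm |

- **Upright:** the screen, funnel and lid each sloped less than 0.01 rad. I did not measure the base's tilt after seating, but its flange and boss heights and centres were consistent with it being level.
- **Bystanders:** the flask, dishes and jar look undisturbed in the last pictures. I did not measure their final positions. The gripper was well clear of the stack.
- **Disagreements:** at the start, the two fixed cameras differed by about 4–6 mm in x for the parts and the port, so I used the wrist camera for positioning. The plane fits on the funnel and lid while held showed 0.02–0.03 rad. I put this down to stray points from the funnel's inner wall and the partly hidden lid, and both were level once seated.

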